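# Unlock the scraps caddy and pop its touch hatch

### The arm

A 7-joint arm with a two-finger parallel gripper is mounted at the origin on a cart in front of the work surface, level with it; the furniture and walls round the work are solid. World frame = base frame: x ahead of the robot, y to its left, z up, the work surface at z = 0. Lengths are in m, angles in rad, forces in N, time in s.
With the tool pointing down it reaches from about 0.4 to 0.85 m from the base axis. Payload 10.4 kg.
Tool frame: the origin (TCP) lies midway between the tips of the shut fingers; the grasp point (between the pads) lies 19 mm behind it (r.grasp_offset is the distance from the TCP to the grasp point, in m); z points along the fingers, y is the line along which they close (so a half turn about z gives the same grasp; the last joint's range is limited). The gripper opens to 87 mm and grips with 3 to 60 N. Pads are 19 mm wide; open, the fingers measure 117 mm over their backs; the gripper's body (75 mm by 190 mm) begins 51 mm behind the grasp point.
Start: joints at [-1.254, 0.332, -0.065, 1.46, 0.022, 1.35, -0.088], TCP at [0.208, 0.589, 0.223] pointing down, gripper open.
Joint ranges: [-2.6, 2.6], [-0.5, 2.12], [-1.47, 1.34], [0.16, 2.42], [-1.27, 4.41], [0.06, 2.06], [-2.6, 2.6]. Speed limits (rad/s): [2.22, 2.22, 2.79, 2.79, 3.14, 3.14, 3.14].

### API

Orientations are given as a unit quaternion [x, y, z, w].
In Python, from bench import r gives the robot as it stands.
- The arm moves only by the tool drive_tool, never from a script. Its argument "moves" is a list that holds one entry, the list of rows, each a list of 7 numbers: the shift along the tool's x, y, z in m, then the turn, a rotation vector about the tool's x, y, z in rad, then the opening, from 0 (shut) to 1 (fully open). In form: [[[tx, ty, tz, ax, ay, az, jaw], ...]]. A call has 1 to 10 rows; each row shifts and turns the commanded pose from where the row before left it, along the tool's axes as they then stand; what a row does not reach is not made up. A row lasts 1/10 s, in which the tool goes at most 50 mm and 8.59 degrees, less where a joint would pass 70% of its speed; a pose out of reach is approached as far as the arm can. A call is refused whole if a number of a shift passes 0.05 or a number of a turn 0.15, either way. A call with a gripper value outside its range is refused whole. The fingers move at their own pace and stop on an object; "squeeze" is the grip in N (left out, the last holds). Time passes only in rows, so rows that do not move let the fingers close. It gives the time, the measured TCP pose, the force, the opening and the grip force at its end, in the units of the state.
- r.read_state(): the state, without advancing time (a new reading comes with each control period).
- r.camera(name): name is "scene" or "top"; returns the picture (384x512x3 uint8, red, green, blue); there is no depth.
- r.camera_info(name): a dict with "mtx" (3x3 intrinsics, pixels), "rvec" (rotation vector, rad) and "tvec" (3), from world to camera coordinates, as OpenCV has them. Camera axes: x right, y down, z forward; pixel columns grow to the right and rows downward; lengths in m; the calibration is good to about 2 mm. A picture is of the moment at which its call begins. camera_info takes no time and is no camera call.
- r.close_job(): hands the job in; it is judged then, once.
Trained networks look in the newest picture that a camera, given by its name, has taken for a name from the list of things; names that differ only in an ending like _2 or _b are one class to them, and where a whole thing is asked for, a point or a joint stands for the part that bears it (a point fixed in the world has none). Each returns a list of dicts, best first, with "conf" (0 to 1); they miss things now and then, are a little off and sometimes report something else, mostly with a low value. They report only what shows in the picture. A call takes as long as a camera call.
- r.find_in(camera, query): "bbox" ([left, top, right, bottom] in pixels, round what is visible of it).
- r.place_of(camera, query): "at" ([column, row] in pixels: a listed point, or the origin of a listed thing).
The state is a dict: "time": time; "joint_positions": joint angles; "joint_vel": joint speeds; "joint_torque": joint torques, N m; "ee_pos": TCP position; "eef_rot": TCP orientation; "ft_force": force on the tool from outside, world axes, zero at the start; "torque": the same for the moment, N m; "width": finger opening in m; "grip_force": force on a finger pad.
Only numpy, scipy, OpenCV 4.12 (cv2) and the standard library are available. Lean on these libraries where they do the work, as an engineer would, in place of code of your own. Each camera call takes 0.05 s, during which the arm holds its last target. There are 200 camera calls.

### The job

Get the scraps caddy ready for the peelings: slide its orange lid lock fully back with a fingertip, then press the round dark touch pad on the hatch gently down to its stop once and let go, so that the hatch springs up and stays open. Do not push it down again or touch it once it has sprung open, never lift, tip or shove the caddy, and leave the other things where they are.

Things in the scene. Friction and masses are not known exactly. Their poses are not given: they have to be found in the camera images.
- lid_centre (a point): centre of the flat lid top of a food-waste caddy: loose sage-green bucket, dark lid frame, 202 mm front to back, 216 mm wide, 150 mm high (this point is 150 mm over its underside), about 2 kg. Axes: x from the caddy's front to its back, z up, y to the left for someone facing its front. The hatch fills the lid's front middle, flush with the dark decks beside and behind it.
- touch_pad (a point): top centre of the round dark touch pad with a steel ring (30 mm across, 1 mm proud) on the green hatch, and moving with it. The hatch is a 120 x 120 mm plate hinged at its back edge, 100 mm behind the pad; its front edge, 21 mm before the pad, is free. With the hatch shut the axes are the caddy's and the point lies at x -85, y 0, z +1.4 mm from lid_centre in them.
- hatch (a joint): hatch hinge, rad: 0 shut, 1.35 open (nearly upright), -0.085 pressed to its stop (8 mm at the pad). Push-push latch: pressed from 0 past -0.06 (6 mm, 3 to 4 N) and let go, it frees the hatch, which a damped spring opens in about 2 s, front edge rising and going back; draw the finger up and to the front. Pushed down again it latches. With the lock on the pad yields only 1 to 2 mm.
- lock_nub (a point): centre of the orange ribbed nub of the lid lock, 5 mm above the dark deck on the right for someone facing the caddy's front (y = -85 mm from lid_centre). Nub 16 mm along x, 18 mm along y, 9 mm high over the deck; free deck before and behind it. Axes as the caddy's; it slides along +x, to the back.
- lock (a joint): travel of the lid lock, m: 0 at the front (locked, red mark showing behind the nub), 0.022 at its back stop (unlocked, green mark showing before the nub). The hatch can be pressed from about 0.016 on. It resists with about 2 N and stays where it is left.
- red_box: round glass food box with a red lid, 151 mm across, 64 mm high, at the right; leave alone. Origin at the centre of its underside.
- garlic: garlic bulb, 53 mm, on the chopping board; leave alone. Origin at its underside.
- peeler: green Y peeler, 150 mm long, lying on the chopping board; leave alone. Origin at its underside.
- roots: square glass box with cream lid, 120 x 117 x 63 mm, on the chopping board; leave alone. Origin at its underside.
- measuring_mug: glass measuring mug, 78 x 109 x 89 mm, at the back beside the caddy; leave alone. Origin at its underside.
- cup: red enamel beaker, 64 mm across, 73 mm high, standing between the caddy and the chopping board; leave alone. Origin at the centre of its underside.

How it is judged:
On the way, in this order (a step that is already met when the one before it is completed fails the run):
1. the lid lock is slid back (18 mm or more) while the hatch is still shut (value of joint lock above 0.018 m and value of joint hatch below 0.05 rad), for 0.1 s.
2. the fingers press the hatch down past its latching point (value of joint hatch below -0.035 rad and contact force between the fingers and hatch above 1 N), for 0.04 s.
3. the hatch has sprung open by itself, untouched (value of joint hatch above 1.15 rad and contact force between each of the arm, the fingers and hatch below 0.2 N), for 0.3 s.
At the end, for the whole second after the job is handed in: The hatch stands open (hinge beyond 1.15 rad) and still, the lock is back (16 mm or more), and the caddy stands level within 15 mm of where it stood (value of joint hatch above 1.15 rad and velocity of joint hatch between -0.1 and 0.1 rad/s and value of joint lock above 0.016 m and distance of lid_centre from where it was at the start of the episode below 0.015 m and angle between lid_centre's own z axis and vertical below 0.05 rad); the robot touches nothing.
It fails at once if the open hatch (beyond 1.0 rad) is touched again (value of joint hatch above 1 rad and contact force between any of the fingers, the arm and hatch above 1 N).
It fails at once if the hatch is pushed down again after it has come up (it is pressed only once) (value of joint hatch between 0.15 and 1 rad and velocity of joint hatch below -0.3 rad/s).
It fails at once if the hatch is pressed harder than 40 N (contact force between any of the fingers, the arm and hatch above 40 N).
It fails at once if the caddy is lifted, tipped or shoved more than 15 mm (distance of lid_centre from where it was at the start of the episode above 0.015 m or height (world z) of lid_centre above 0.16 m or angle between lid_centre's own z axis and vertical above 0.1 rad).
It fails at once if another thing is moved more than 20 mm (distance of any of red_box, garlic, peeler, roots, measuring_mug, cup from where it was at the start of the episode above 0.02 m).
It also fails if it takes over 38 s, if anything falls off the work surface, if the arm or the gripper's body presses on something with over 40 N, if the wrist force passes 120 N, or if a joint passes its speed limit or range.

## Working session

There is one attempt and no reset: what is moved stays moved. The work goes in short steps, Python scripts to look and compute and a tool call to move; the robot and the scene stay as the last step left them, time stands still between calls to the robot, and variables do not carry over. Pictures are saved under pics/ and viewed, at most 10 in all, crops included, and the job is handed in when it is done.

Besides the shell and the picture viewer there is one more tool, called after "Request:" by a JSON object that holds its "api" and its "payload", one argument or row to a line. drive_tool: Moves the arm, as the interface text tells. Its arguments: {"type":"object","properties":{"moves":{"type":"array"},"squeeze":{"type":"number"}},"required":["moves"]}

```bash
mkdir -p pics; cat > h.py <<'E'
from bench import r
import numpy as np, cv2
from scipy.spatial.transform import Rotation as R
def cam(n):
    i=r.camera_info(n); return np.array(i["mtx"]),cv2.Rodrigues(np.array(i["rvec"],float))[0],np.array(i["tvec"],float).ravel()
def ray(n,px,z):
    K,Q,t=cam(n); d=Q.T@np.linalg.inv(K)@[px[0],px[1],1]; c=-Q.T@t
    return c+d*(z-c[2])/d[2]
def proj(n,P):
    K,Q,t=cam(n); p=(Q@np.atleast_2d(P).T).T+t; p=p@K.T; return p[:,:2]/p[:,2:]
E
python3 - <<'E'
from h import *
Z=dict(lid_centre=.15,touch_pad=.1514,lock_nub=.155)
for n in("top","scene"):
    im=r.camera(n); cv2.imwrite(f"pics/{n}.png",im[:,:,::-1])
    for q in Z:
        for d in r.place_of(n,q)[:2]: print(n,q,np.round(d["at"],1),round(d["conf"],2),ray(n,d["at"],Z[q]).round(4))
s=r.read_state();print(s["time"],s["ee_pos"],R.from_quat(s["eef_rot"]).as_matrix().round(3),s["width"],s["ft_force"])
E
```

```text
top lid_centre [132.5 214.3] 0.59 [0.4726 0.3128 0.15  ]
top touch_pad [144.9 234.1] 0.81 [0.4072 0.2719 0.1514]
top lock_nub [158.  208.2] 0.42 [0.491 0.228 0.155]
scene lid_centre [129.8 169.5] 0.86 [0.4786 0.3272 0.15  ]
scene touch_pad [124.4 184.4] 0.6 [0.4119 0.2864 0.1514]
scene lock_nub [156.9 176.9] 0.44 [0.4857 0.22   0.155 ]
0.4 [0.20828133 0.58921676 0.22243795] [[-0.943  0.333 -0.   ]
 [ 0.333  0.943 -0.   ]
 [ 0.    -0.    -1.   ]] 0.08700819950461611 [-0.18868604  0.01168207 -0.06850939]
```

View pics/top.png

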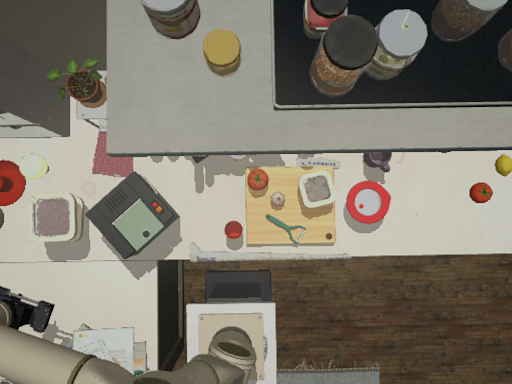

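View pics/scene.png

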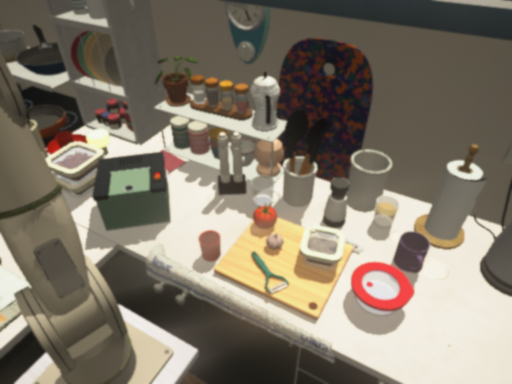

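The caddy is at about (132,214) in top, turned about 35-40°; the orange nub is near (156,207) and the pad near (147,236). I'll zoom in to refine these.

```bash
python3 - <<'E'
from h import *
a=cv2.imread("pics/top.png")[165:265,80:190]; b=cv2.imread("pics/scene.png")[145:235,85:180]
f=lambda x:cv2.resize(x,(395,500),interpolation=cv2.INTER_CUBIC)
a=cv2.resize(a,None,fx=5,fy=5,interpolation=cv2.INTER_CUBIC);cv2.imwrite("pics/c1.png",a)
b=cv2.resize(b,None,fx=6,fy=6,interpolation=cv2.INTER_CUBIC);cv2.imwrite("pics/c2.png",b)
E
```

```text
(no output)
```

View pics/c1.png

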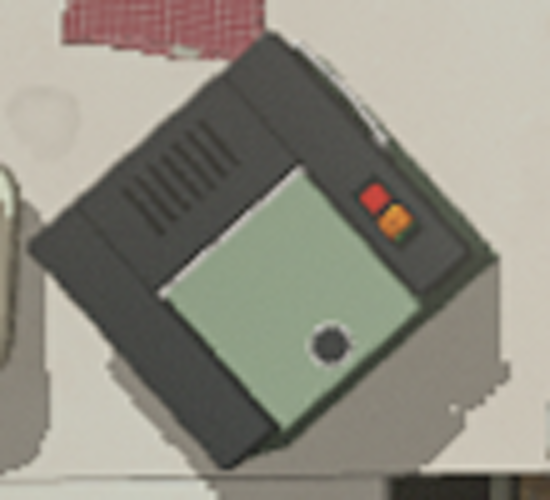

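View pics/c2.png

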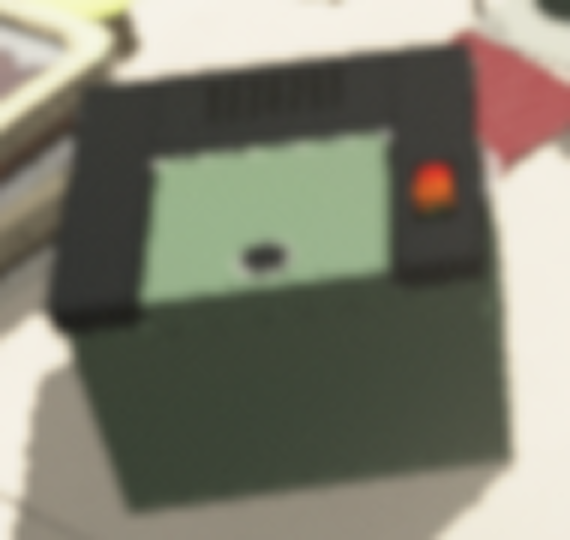

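The top crop shows the hatch corners at (160,294), (300,168), (421,307) and (280,432), the pad at (331,344), and the nub at (396,221) with the red mark behind it. The scene crop shows the pad at (264,257) and the nub at (434,190). I'll fit the caddy pose from both.

```bash
python3 - <<'E'
from h import *
from scipy.optimize import least_squares
hz=.0005
M={"top":(5,(80,165),[((-.085,0,.0014),(331,344)),((.015,.06,0),(160,294)),((.015,-.06,0),(300,168)),((-.105,-.06,0),(421,307)),((-.105,.06,0),(280,432)),((.101,.108,0),(32,246)),((.101,-.108,0),(268,34)),(None,(396,221))]),
"scene":(6,(85,145),[((-.085,0,.0014),(264,257)),((.015,.06,0),(155,165)),((.015,-.06,0),(388,135)),((-.105,-.06,0),(390,272)),((-.105,.06,0),(140,303)),((.101,.108,0),(85,90)),((.101,-.108,0),(470,45)),(None,(434,192))])}
def res(p,ns):
    o=[]
    for n in ns:
        s,off,L=M[n]
        P=np.array([k if k else (p[3],-.085,.007) for k,_ in L]); c,si=np.cos(p[2]),np.sin(p[2])
        W=np.c_[p[0]+c*P[:,0]-si*P[:,1],p[1]+si*P[:,0]+c*P[:,1],.15+P[:,2]]
        m=(np.array([q for _,q in L])+.5)/s-.5+off
        o.append(proj(n,W)-m)
    return np.concatenate(o)
for ns in(["top"],["scene"],["top","scene"]):
    f=least_squares(lambda p:res(p,ns).ravel(),[.475,.315,-.7,-.02],loss="soft_l1");print(ns,f.x.round(4));print(res(f.x,ns).round(1).tolist())
x,y,a,_=f.x
for n in M: print(n,"mm/px",np.linalg.norm(ray(n,proj(n,[x,y,.15])[0]+[1,0],.15)-[x,y,.15]))
E
```

```text
['top'] [ 0.4721  0.3247  0.7175 -0.0529]
[[0.1, 0.4], [0.4, -0.0], [0.0, 0.7], [-0.0, 0.0], [0.6, -0.3], [-2.2, -0.1], [0.2, -1.6], [-0.3, 0.2]]
['scene'] [ 0.4681  0.3168  0.7189 -0.0517]
[[0.3, 1.0], [0.4, -0.2], [-0.1, -0.1], [-0.4, 0.2], [0.0, 0.6], [-1.0, -1.0], [0.4, -1.5], [0.1, -0.0]]
['top', 'scene'] [ 0.4716  0.3219  0.7186 -0.0524]
[[0.9, 0.5], [1.3, 0.2], [0.8, 0.8], [0.8, 0.1], [1.5, -0.1], [-1.4, 0.1], [1.0, -1.5], [0.5, 0.2], [-0.2, -0.2], [0.0, -1.3], [-0.6, -1.1], [-0.9, -0.9], [-0.3, -0.6], [-1.3, -2.0], [-0.1, -2.4], [-0.5, -1.0]]
top mm/px 0.0032777238115990616
scene mm/px 0.0032147846912186557
```

Request:
{"api": "drive_tool", "payload": {
  "moves": [
    [[0, 0, -0.03, 0, 0, 0.128, 0], [0, 0, -0.03, 0, 0, 0.128, 0], [0, 0, 0, 0, 0, 0.128, 0], [0, 0, 0, 0, 0, 0.128, 0], [-0.02, -0.004, 0, 0, 0, 0, 0], [-0.04, -0.006, 0, 0, 0, 0, 0], [-0.04, -0.006, 0, 0, 0, 0, 0], [-0.04, -0.006, 0, 0, 0, 0, 0], [-0.04, -0.006, 0, 0, 0, 0, 0], [-0.04, -0.006, 0, 0, 0, 0, 0]]
  ]
}}

```text
time: 1.4
ee_pos: [0.3283, 0.3998, 0.2827]
eef_rot: [0.413, 0.911, 0.0, -0.0]
ft_force: [0.4, 0.2, 0.0]
width: 0.0148
grip_force: 0.0
```

Request:
{"api": "drive_tool", "payload": {
  "moves": [
    [[-0.04, -0.006, 0, 0, 0, 0, 0], [-0.04, -0.006, 0, 0, 0, 0, 0], [-0.04, -0.006, 0, 0, 0, 0, 0], [-0.04, -0.006, 0, 0, 0, 0, 0], [-0.04, -0.005, 0, 0, 0, 0, 0], [-0.03, -0.004, 0, 0, 0, 0, 0], [-0.01, 0, 0, 0, 0, 0, 0], [0, 0, 0, 0, 0, 0, 0]]
  ]
}}

```text
time: 2.2
ee_pos: [0.4615, 0.198, 0.2826]
eef_rot: [0.414, 0.91, 0.0, 0.0]
ft_force: [-0.7, 0.5, -0.4]
width: 0.0003
grip_force: 0.0
```

```bash
cat >> h.py <<'E'
C=np.array([.4716,.3219]); A=.7186
def st(C=C):
    s=r.read_state(); d=np.array(s["ee_pos"][:2])-C; c,q=np.cos(A),np.sin(A)
    print("t",s["time"],"ee",np.round(s["ee_pos"],4),"caddy xy",np.round([c*d[0]+q*d[1],-q*d[0]+c*d[1]],4),"z/lid",round(s["ee_pos"][2]-.15,4),"F",np.round(s["ft_force"],2),"w",round(s["width"],4))
    return s
E
python3 - <<'E'
from h import *
s=st();print(R.from_quat(s["eef_rot"]).as_matrix().round(3),np.round(s["joint_positions"],2))
E
```

```text
t 2.2 ee [0.4615 0.198  0.2826] caddy xy [-0.0892 -0.0866] z/lid 0.1326 F [-0.75  0.47 -0.45] w 0.0003
[[-0.657  0.754  0.   ]
 [ 0.754  0.657  0.   ]
 [-0.     0.    -1.   ]] [-0.84  0.02  0.35  1.7  -0.01  1.42  0.23]
```

Request:
{"api": "drive_tool", "payload": {
  "moves": [
    [[0, 0, 0.03, 0, 0, 0, 0], [0, 0, 0.03, 0, 0, 0, 0], [0, 0, 0.03, 0, 0, 0, 0], [0, 0, 0.02, 0, 0, 0, 0], [0, 0, 0, 0, 0, 0, 0]]
  ]
}}

```text
time: 2.7
ee_pos: [0.4585, 0.2, 0.17]
eef_rot: [0.412, 0.911, -0.002, -0.001]
ft_force: [-1.2, 0.5, -0.5]
width: 0.0003
grip_force: 0.0
```

```bash
python3 - <<'E'
from h import *
s=st(); p=s["ee_pos"]; L=[]
for n,x,y in(("top",100,180),("scene",90,110)):
    im=r.camera(n)[:,:,::-1].copy()
    e=proj(n,p)[0]; print(n,e, ((e-[x,y]+.5)*5).round())
    L.append(cv2.resize(im[y:y+100,x:x+78],None,fx=5,fy=5,interpolation=cv2.INTER_CUBIC))
cv2.imwrite("pics/c3.png",np.hstack(L))
E
```

```text
t 2.7 ee [0.4585 0.2    0.17  ] caddy xy [-0.0902 -0.0831] z/lid 0.02 F [-1.17  0.49 -0.54] w 0.0003
top [165.70166377 217.98780145] [331. 192.]
scene [155.27901585 179.73137683] [329. 351.]
```

View pics/c3.png

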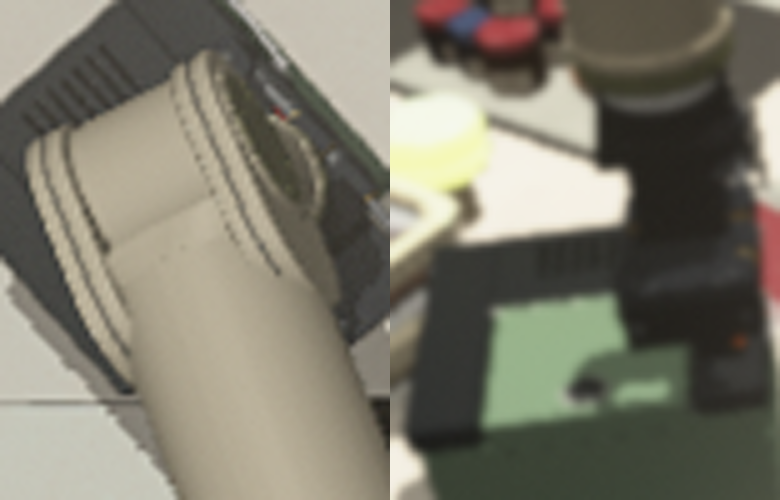

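The arm hides the lid in the top view. In scene the fingers are dark against the dark deck and the nub shows at crop (740,340). I'll brighten the image.

```bash
python3 - <<'E'
from h import *
im=r.camera("scene")[:,:,::-1]; s=st()
x,y=130,150
c=cv2.resize(im[y:y+50,x:x+60],None,fx=12,fy=12,interpolation=cv2.INTER_CUBIC)
c=(255*(c/255.)**.45).astype(np.uint8)
R2=np.array([[np.cos(A),-np.sin(A)],[np.sin(A),np.cos(A)]])
e=np.array(s["ee_pos"])
for P,col in [(e,(0,0,255))]+[(np.r_[e[:2]+R2@[a,b],e[2]],(0,255,255)) for a in(-.015,.015) for b in(-.0095,.0095)]+[(np.r_[C+R2@[-.0524,-.085],.157],(255,0,255))]:
    q=((proj("scene",P)[0]-[x,y]+.5)*12).round().astype(int); print(q); cv2.circle(c,tuple(int(v) for v in q),3,col,-1)
cv2.imwrite("pics/c4.png",c)
E
```

```text
t 2.85 ee [0.461  0.2002 0.1737] caddy xy [-0.0881 -0.0846] z/lid 0.0237 F [-0.23 -0.45  1.2 ] w 0.0004
[313 345]
[352 376]
[275 387]
[350 305]
[274 315]
[323 314]
```

View pics/c4.png

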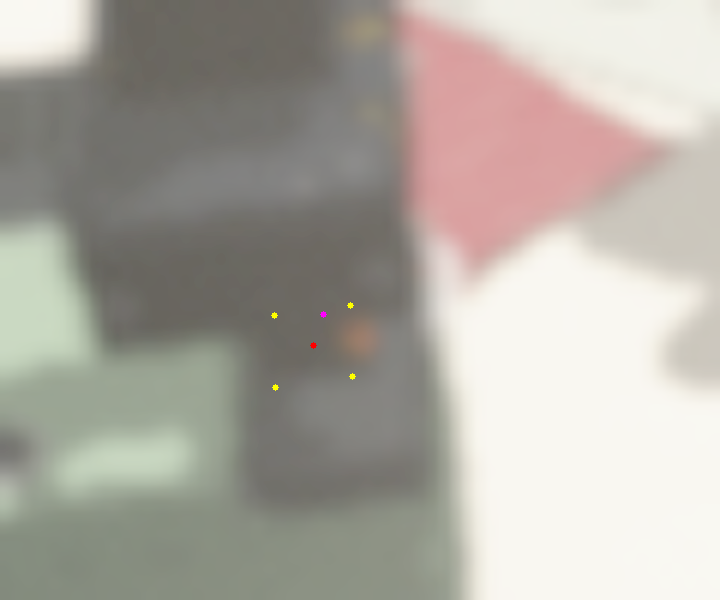

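The finger is in front of the nub, which peeks out at (358,338), and shares its lane. I'll shift 2 mm outward and lower to about 3.5 mm over the deck.

Request:
{"api": "drive_tool", "payload": {
  "moves": [
    [[-0.002, -0.002, 0.005, 0, 0, 0, 0], [0, 0, 0.005, 0, 0, 0, 0], [0, 0, 0.005, 0, 0, 0, 0], [0, 0, 0.004, 0, 0, 0, 0], [0, 0, 0, 0, 0, 0, 0], [0, 0, 0, 0, 0, 0, 0]]
  ]
}}

```text
time: 3.45
ee_pos: [0.4607, 0.1962, 0.1535]
eef_rot: [0.413, 0.911, -0.0, -0.0]
ft_force: [-0.2, -0.6, -0.0]
width: 0.0005
grip_force: 0.0
```

```bash
python3 -c "
from h import *
st()"
```

```text
t 3.45 ee [0.4607 0.1962 0.1535] caddy xy [-0.091  -0.0874] z/lid 0.0035 F [-0.22 -0.56 -0.04] w 0.0005
```

Request:
{"api": "drive_tool", "payload": {
  "moves": [
    [[0, 0.003, 0, 0, 0, 0, 0], [0, 0.003, 0, 0, 0, 0, 0], [0, 0.003, 0, 0, 0, 0, 0], [0, 0.003, 0, 0, 0, 0, 0]]
  ]
}}

```text
time: 3.85
ee_pos: [0.47, 0.2044, 0.1536]
eef_rot: [0.413, 0.911, 0.0, 0.0]
ft_force: [-0.7, -1.1, 0.2]
width: 0.0002
grip_force: 0.0
```

Request:
{"api": "drive_tool", "payload": {
  "moves": [
    [[0, 0.002, 0, 0, 0, 0, 0], [0, 0.002, 0, 0, 0, 0, 0]]
  ]
}}

```text
time: 4.05
ee_pos: [0.4729, 0.2069, 0.1535]
eef_rot: [0.413, 0.911, -0.0, -0.0]
ft_force: [0.2, 0.7, 1.3]
width: 0.0003
grip_force: 0.0
```

Request:
{"api": "drive_tool", "payload": {
  "moves": [
    [[0, 0.002, 0, 0, 0, 0, 0], [0, 0.002, 0, 0, 0, 0, 0]]
  ]
}}

```text
time: 4.25
ee_pos: [0.4758, 0.2095, 0.1535]
eef_rot: [0.413, 0.911, 0.0, -0.0]
ft_force: [0.1, -0.8, 0.2]
width: 0.0007
grip_force: 0.0
```

Request:
{"api": "drive_tool", "payload": {
  "moves": [
    [[0, 0.002, 0, 0, 0, 0, 0], [0, 0.002, 0, 0, 0, 0, 0]]
  ]
}}

```text
time: 4.45
ee_pos: [0.4786, 0.2119, 0.1535]
eef_rot: [0.413, 0.911, -0.0, -0.0]
ft_force: [-1.9, -1.4, 1.1]
width: 0.0007
grip_force: 1.0
```

Request:
{"api": "drive_tool", "payload": {
  "moves": [
    [[0, 0.002, 0, 0, 0, 0, 0], [0, 0.002, 0, 0, 0, 0, 0]]
  ]
}}

```text
time: 4.65
ee_pos: [0.4817, 0.2147, 0.1535]
eef_rot: [0.413, 0.911, -0.0, -0.0]
ft_force: [-2.2, -1.0, 1.4]
width: 0.0002
grip_force: 1.0
```

```bash
python3 -c "
from h import *
st()"
```

```text
t 4.65 ee [0.4817 0.2147 0.1535] caddy xy [-0.063  -0.0874] z/lid 0.0035 F [-2.15 -1.03  1.41] w 0.0002
```

Request:
{"api": "drive_tool", "payload": {
  "moves": [
    [[0, 0.002, 0, 0, 0, 0, 0], [0, 0.002, 0, 0, 0, 0, 0], [0, 0.002, 0, 0, 0, 0, 0], [0, 0.002, 0, 0, 0, 0, 0], [0, 0.002, 0, 0, 0, 0, 0]]
  ]
}}

```text
time: 5.15
ee_pos: [0.4894, 0.2214, 0.1536]
eef_rot: [0.413, 0.911, 0.0, -0.0]
ft_force: [-1.4, -1.5, 0.7]
width: -0.0001
grip_force: 1.0
```

Request:
{"api": "drive_tool", "payload": {
  "moves": [
    [[0, 0.001, 0, 0, 0, 0, 0], [0, 0.001, 0, 0, 0, 0, 0]]
  ]
}}

```text
time: 5.35
ee_pos: [0.4908, 0.2226, 0.1535]
eef_rot: [0.413, 0.911, 0.0, -0.0]
ft_force: [-1.3, -1.7, 2.1]
width: 0.0002
grip_force: 1.0
```

Request:
{"api": "drive_tool", "payload": {
  "moves": [
    [[0, 0.001, 0, 0, 0, 0, 0], [0, 0.001, 0, 0, 0, 0, 0]]
  ]
}}

```text
time: 5.55
ee_pos: [0.4921, 0.2237, 0.1535]
eef_rot: [0.413, 0.911, -0.0, -0.0]
ft_force: [-5.3, -4.3, 5.4]
width: 0.0007
grip_force: 3.5
```

Request:
{"api": "drive_tool", "payload": {
  "moves": [
    [[0, 0.001, 0, 0, 0, 0, 0], [0, 0.001, 0, 0, 0, 0, 0]]
  ]
}}

```text
time: 5.75
ee_pos: [0.4922, 0.2238, 0.1534]
eef_rot: [0.413, 0.911, -0.002, -0.001]
ft_force: [-14.0, -9.6, 11.6]
width: 0.0001
grip_force: 8.0
```

```bash
python3 -c "
from h import *
st()"
```

```text
t 5.75 ee [0.4922 0.2238 0.1534] caddy xy [-0.049  -0.0874] z/lid 0.0034 F [-14.    -9.59  11.55] w 0.0001
```

Stop felt (17 N after a steady 2 N). I'll back off, lift and go over the pad.

Request:
{"api": "drive_tool", "payload": {
  "moves": [
    [[0, -0.005, 0, 0, 0, 0, 0], [0, -0.006, 0, 0, 0, 0, 0], [0, 0, -0.03, 0, 0, 0, 0], [0, 0, -0.02, 0, 0, 0, 0], [0.02, -0.01, 0, 0, 0, 0, 0], [0.025, -0.015, 0, 0, 0, 0, 0], [0.025, 0, 0, 0, 0, 0, 0], [0.018, 0, 0, 0, 0, 0, 0], [0, 0, 0.02, 0, 0, 0, 0], [0, 0, 0, 0, 0, 0, 0]]
  ]
}}

```text
time: 6.75
ee_pos: [0.4075, 0.2674, 0.1819]
eef_rot: [0.413, 0.911, -0.001, -0.0]
ft_force: [0.2, -0.6, 0.2]
width: 0.0006
grip_force: 0.0
```

```bash
python3 - <<'E'
from h import *
s=st()
im=r.camera("scene")[:,:,::-1]; x,y=85,140
c=cv2.resize(im[y:y+75,x:x+100],None,fx=8,fy=8,interpolation=cv2.INTER_CUBIC)
c=(255*(c/255.)**.6).astype(np.uint8); cv2.imwrite("pics/c5.png",c)
print(((proj("scene",s["ee_pos"])[0]-[x,y]+.5)*8))
E
```

```text
t 6.75 ee [0.4075 0.2674 0.1819] caddy xy [-0.0842  0.0012] z/lid 0.0319 F [ 0.18 -0.64  0.23] w 0.0006
[330.24359928 316.91999735]
```

View pics/c5.png

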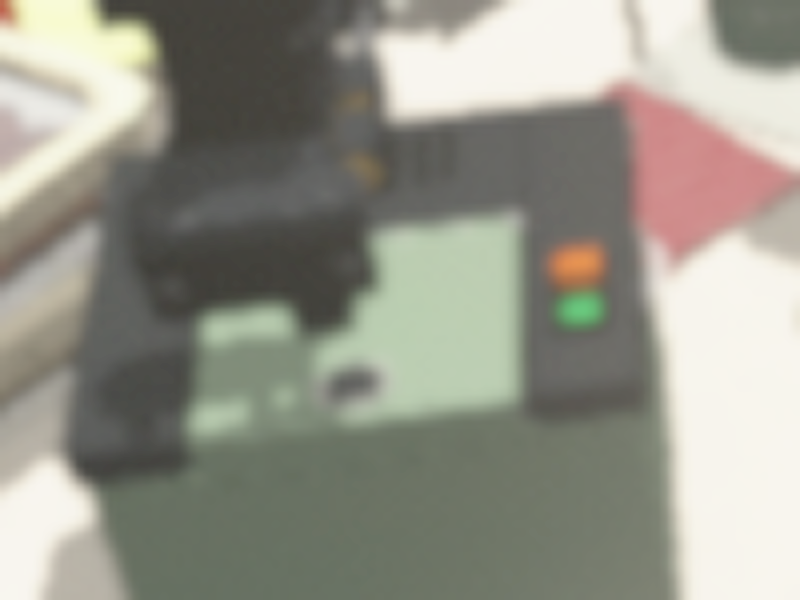

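The green mark is showing, the hatch is shut, the fingertip is at about (325,325) and the pad at (352,385). I'll check where the tip would land.

```bash
python3 - <<'E'
from h import *
f=lambda P:(proj("scene",P)[0]-[85,140]+.5)*8
e=np.array(r.read_state()["ee_pos"]);e[2]=.1514
b=f(e);print(b)
c,s=np.cos(A),np.sin(A)
J=np.c_[f(e+[c*.01,s*.01,0])-b,f(e+[-s*.01,c*.01,0])-b]; print(J)
for bias in([0,0],[-5,8]): print("shift mm caddy x,y",np.linalg.solve(J,np.array([352,385])-b-bias)*10)
E
```

```text
[349.9874318 379.8447175]
[[  0.97244996 -27.09843854]
 [-16.18694025   3.57535655]]
shift mm caddy x,y [-3.37564164 -0.86382559]
shift mm caddy x,y [ 1.19529595 -2.54491846]
```

Request:
{"api": "drive_tool", "payload": {
  "moves": [
    [[-0.001, 0, 0.01, 0, 0, 0, 0], [0, 0, 0.01, 0, 0, 0, 0], [0, 0, 0.007, 0, 0, 0, 0], [0, 0, 0, 0, 0, 0, 0], [0, 0, 0, 0, 0, 0, 0]]
  ]
}}

```text
time: 7.3
ee_pos: [0.4094, 0.2669, 0.1565]
eef_rot: [0.413, 0.911, -0.0, -0.0]
ft_force: [0.3, 0.3, -0.3]
width: 0.0007
grip_force: 0.0
```

Request:
{"api": "drive_tool", "payload": {
  "moves": [
    [[0, 0, 0.002, 0, 0, 0, 0], [0, 0, 0.002, 0, 0, 0, 0], [0, 0, 0.002, 0, 0, 0, 0]]
  ]
}}

```text
time: 7.6
ee_pos: [0.4095, 0.267, 0.1506]
eef_rot: [0.413, 0.911, 0.0, 0.0]
ft_force: [-1.0, -0.2, 3.3]
width: 0.0004
grip_force: 1.6
```

Request:
{"api": "drive_tool", "payload": {
  "moves": [
    [[0, 0, 0.002, 0, 0, 0, 0], [0, 0, 0.001, 0, 0, 0, 0]]
  ]
}}

```text
time: 7.8
ee_pos: [0.4094, 0.267, 0.1476]
eef_rot: [0.413, 0.911, 0.0, -0.0]
ft_force: [-0.5, -0.6, 3.7]
width: 0.0002
grip_force: 1.5
```

Request:
{"api": "drive_tool", "payload": {
  "moves": [
    [[0, 0, 0.001, 0, 0, 0, 0], [0, 0, 0.001, 0, 0, 0, 0], [0, 0, 0.001, 0, 0, 0, 0]]
  ]
}}

```text
time: 8.1
ee_pos: [0.4094, 0.2669, 0.1445]
eef_rot: [0.413, 0.911, 0.0, -0.0]
ft_force: [-1.1, -0.1, 3.3]
width: 0.0006
grip_force: 1.7
```

Request:
{"api": "drive_tool", "payload": {
  "moves": [
    [[0, 0, 0.001, 0, 0, 0, 0]]
  ]
}}

```text
time: 8.2
ee_pos: [0.4094, 0.267, 0.1435]
eef_rot: [0.413, 0.911, 0.0, 0.0]
ft_force: [-0.6, -0.6, 2.6]
width: 0.0006
grip_force: 1.7
```

Request:
{"api": "drive_tool", "payload": {
  "moves": [
    [[0, 0, 0.001, 0, 0, 0, 0]]
  ]
}}

```text
time: 8.3
ee_pos: [0.4094, 0.267, 0.1425]
eef_rot: [0.413, 0.911, 0.0, 0.0]
ft_force: [-0.9, -0.3, 4.4]
width: 0.0003
grip_force: 2.0
```

Request:
{"api": "drive_tool", "payload": {
  "moves": [
    [[0, 0, 0.001, 0, 0, 0, 0]]
  ]
}}

```text
time: 8.4
ee_pos: [0.4095, 0.2671, 0.1419]
eef_rot: [0.413, 0.911, 0.0, 0.0]
ft_force: [-3.7, -3.3, 11.6]
width: 0.0007
grip_force: 6.5
```

Request:
{"api": "drive_tool", "payload": {
  "moves": [
    [[0, -0.003, -0.02, 0, 0, 0, 0], [0, -0.015, -0.04, 0, 0, 0, 0], [0, -0.02, -0.04, 0, 0, 0, 0], [0, -0.02, -0.04, 0, 0, 0, 0], [0, -0.01, -0.04, 0, 0, 0, 0], [0, 0, -0.04, 0, 0, 0, 0], [0, 0, -0.02, 0, 0, 0, 0], [0, 0, 0, 0, 0, 0, 0]]
  ]
}}

```text
time: 9.2
ee_pos: [0.3589, 0.2227, 0.3841]
eef_rot: [0.413, 0.911, 0.002, 0.001]
ft_force: [-0.3, 0.5, -1.2]
width: 0.0007
grip_force: 0.0
```

Request:
{"api": "drive_tool", "payload": {
  "moves": [
    [[0, 0, 0, 0, 0, 0, 0], [0, 0, 0, 0, 0, 0, 0], [0, 0, 0, 0, 0, 0, 0], [0, 0, 0, 0, 0, 0, 0], [0, 0, 0, 0, 0, 0, 0], [0, 0, 0, 0, 0, 0, 0], [0, 0, 0, 0, 0, 0, 0], [0, 0, 0, 0, 0, 0, 0], [0, 0, 0, 0, 0, 0, 0], [0, 0, 0, 0, 0, 0, 0]]
  ]
}}

```text
time: 10.2
ee_pos: [0.3582, 0.2222, 0.3816]
eef_rot: [0.413, 0.911, 0.0, -0.0]
ft_force: [0.7, 0.7, -0.1]
width: 0.0005
grip_force: 0.0
```

Request:
{"api": "drive_tool", "payload": {
  "moves": [
    [[0, 0, 0, 0, 0, 0, 0], [0, 0, 0, 0, 0, 0, 0], [0, 0, 0, 0, 0, 0, 0], [0, 0, 0, 0, 0, 0, 0], [0, 0, 0, 0, 0, 0, 0], [0, 0, 0, 0, 0, 0, 0], [0, 0, 0, 0, 0, 0, 0], [0, 0, 0, 0, 0, 0, 0], [0, 0, 0, 0, 0, 0, 0], [0, 0, 0, 0, 0, 0, 0]]
  ]
}}

```text
time: 11.2
ee_pos: [0.3582, 0.2221, 0.3815]
eef_rot: [0.413, 0.911, 0.0, -0.0]
ft_force: [0.2, -0.5, -0.6]
width: 0.0009
grip_force: 0.0
```

```bash
python3 - <<'E'
from h import *
s=st()
im=r.camera("scene")[:,:,::-1]; cv2.imwrite("pics/c6.png",cv2.resize(im[70:250,40:240],None,fx=3,fy=3,interpolation=cv2.INTER_CUBIC))
E
```

```text
t 11.2 ee [0.3582 0.2221 0.3815] caddy xy [-0.151  -0.0004] z/lid 0.2315 F [ 0.19 -0.55 -0.63] w 0.0009
```

View pics/c6.png

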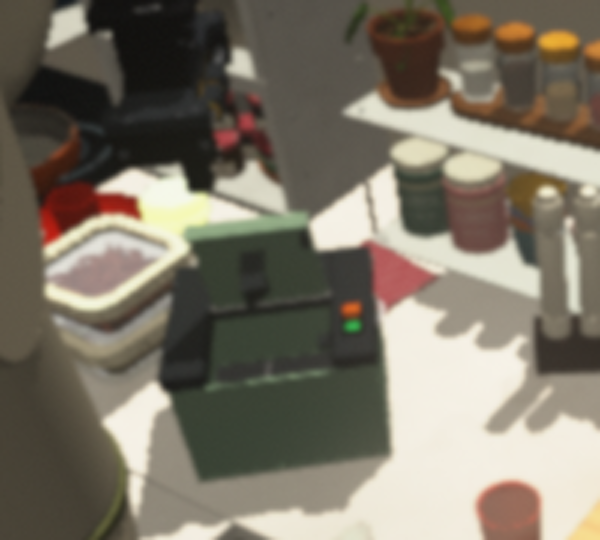

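The hatch stands upright at (250,265), the lock shows green at (352,325) and the gripper is clear. I'll let it settle for one more second, then hand in.

Request:
{"api": "drive_tool", "payload": {
  "moves": [
    [[0, 0, 0, 0, 0, 0, 0], [0, 0, 0, 0, 0, 0, 0], [0, 0, 0, 0, 0, 0, 0], [0, 0, 0, 0, 0, 0, 0], [0, 0, 0, 0, 0, 0, 0], [0, 0, 0, 0, 0, 0, 0], [0, 0, 0, 0, 0, 0, 0], [0, 0, 0, 0, 0, 0, 0], [0, 0, 0, 0, 0, 0, 0], [0, 0, 0, 0, 0, 0, 0]]
  ]
}}

```text
time: 12.25
ee_pos: [0.3582, 0.2221, 0.3815]
eef_rot: [0.413, 0.911, 0.0, -0.0]
ft_force: [0.1, -0.0, 0.2]
width: 0.0004
grip_force: 0.0
```

```bash
python3 -c "
from bench import r
print(r.close_job())"
```

```text
the job is handed in; nothing more can be done
None
```

The lid lock is slid fully back (green mark showing), the pad was pressed once to its stop, and in the last picture the hatch stands open with the gripper clear; the job was handed in at 12.25 s, and no verdict came back.

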